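Load the drying turntable and index it to the blower

ROBOT

A 6-joint arm with a two-finger parallel gripper is mounted at the origin on the work surface. World frame = base frame: x ahead of the robot, y to its left, z up, the work surface at z = 0. Lengths are in m, angles in rad, forces in N, time in s.
With the tool pointing down it reaches from about 0.35 to 0.8 m from the base axis. Payload 7.3 kg.
Tool frame: the origin (TCP) lies between the finger pads; the fingertips stand 25 mm ahead of it and the grasp point (between the pads) lies 6 mm ahead of it; z points along the fingers, y is the line along which they close (so a half turn about z gives the same grasp; the last joint's range is limited). The gripper opens to 85 mm and grips with 20 to 120 N. Pads are 22 mm wide; open, the fingers measure 114 mm over their backs; the gripper's body (76 mm by 85 mm) begins 54 mm behind the grasp point. The pads swing forward as they close: fully open they stand 13 mm farther back than shut.
Start: joints at [1.143, 0.342, 1.524, -0, 1.275, -0.146], TCP at [0.146, 0.504, 0.22] pointing down, gripper open.
Joint ranges: [-2.53, 2.53], [-0.77, 2.02], [0.04, 2.7], [-1, 4.14], [0.28, 2.66], [-3.11, 3.11]. Speed limits (rad/s): [2.57, 2.57, 3.14, 3.14, 3.14, 3.14].

INTERFACE

Orientations are given as a unit quaternion [w, x, y, z].
In Python, from station import env, optics, spotter gives the robot as it stands. The module is installed in compiled form; this text tells all that it offers.
- The arm moves only by the tool step_arm, never from a script. Its argument "commands" is a list of rows, each a list of 2 entries, a list of its own where there are three numbers: the shift along the tool's x, y, z in mm, then the turn about the tool's z in degrees. In form: [[[tx, ty, tz], twist], ...]. A call has 1 to 12 rows; each row is the pose to reach, as a shift and turn from the pose commanded when the call began, along the tool's axes at that moment; what a row does not reach only later rows make up. A row lasts 1/10 s, in which the tool goes at most 50 mm and 8.59 degrees, less where a joint would pass 70% of its speed; a pose out of reach is approached as far as the arm can. A call with a gripper value outside its range is refused whole. "hand" is the gripper command: -1 is fully open, 1 is shut, values between are in proportion, set as the call begins (left out, the last holds). The fingers move at their own pace and stop on an object; "squeeze" is the grip in N (left out, the last holds). Time passes only in rows, so rows that repeat a pose let the fingers close. It gives the time, the measured TCP pose, the force, the opening and the grip force at its end, in the units of the state.
- env.sense(): the state, without advancing time (a new reading comes with each control period).
- optics.capture(name): name is "scene" or "top" or "wrist"; returns a dict with "img" (384x512x3 uint8, blue, green, red), "fovy" (degrees; the focal length in pixels is half the picture's height over the tangent of half this angle, whatever the lens; pixels are square), "cx", "cy" (the principal point, pixels), "view" (4x4, takes a point from world to camera coordinates). Camera axes: x right, y down, z forward; pixel columns grow to the right and rows downward; lengths in m; the calibration is good to about 2 mm. The wrist camera is an equidistant fisheye: a pixel r from the principal point sees the ray r / f radians off the axis. A picture is of the moment at which its call begins. There is no depth.
- env.finish_job(): hands the job in; it is judged then, once.
Trained networks look in a picture, given as the dict that the camera call returned (one of the last four; its "shot" number tells which), for a name from the list of things; names that differ only in an ending like _2 or _b are one class to them, and where a whole thing is asked for, a point or a joint stands for the part that bears it (a point fixed in the world has none). Each returns a list of dicts, best first, with "conf" (0 to 1); they miss things now and then, are a little off and sometimes report something else, mostly with a low value. They report only what shows in the picture. A call takes as long as a camera call. They do not tell look-alikes from the thing itself.
- spotter.trace(thing, picture): "pixels" (384x512 bool, what is visible of it) and "extent" ([left, top, right, bottom] in pixels, round what is visible of it).
The state is a dict: "time_s": time; "joint_pos": joint angles; "qd": joint speeds; "tau": joint torques, N m; "tcp_pos": TCP position; "tool_rot": TCP orientation; "ft_force": force on the tool from outside, world axes, zero at the start; "ft_torque": the same for the moment, N m; "width": opening from 0.0 (shut) to 1.0 (fully open); "grip_force": force on a finger pad.
Only numpy, scipy, OpenCV 4.12 (cv2) and the standard library are available. Lean on these libraries where they do the work, as an engineer would, in place of code of your own. Each camera call takes 0.05 s, during which the arm holds its last target. There are 200 camera calls.

TASK

The rinsed spray-gun cup lies on its side on the two-rod rest: stand it mouth down on the perforated drip tray and let go, then pick it up again and set it mouth down over the one empty peg of the drying turntable, its rim on the disc. Then pull up the turntable's spring plunger by its black knob, turn the turntable clockwise (seen from above) to the very next hole, which brings the cup in front of the blower, and let the plunger snap fully home. Never let the cup fall, and leave the tin and the jar where they stand.

Things in the scene. Friction and masses are not known exactly. Their poses are not given: they have to be found in the camera images.
- cup: Plain aluminium spray-gun cup, a straight round can 95 mm long, 56 mm outside diameter, wall 3 mm, about 0.15 kg, open at one end. Origin: centre of its closed end (outer face); its z axis runs along the cup from the closed end to the mouth. It starts lying level on the rest, its axis about 45 mm above the table and along the rods, mouth towards the rest's +y.
- cup_rim (a point): Centre of the cup's mouth, in the plane of the rim, 95 mm along the cup's z axis from its origin.
- rest: Fixed steel rest: two level rods, 8 mm thick and 98 mm long, along its y axis at x = -16 and +16 mm, tops 21 mm above the table, on a 50 x 90 mm foot plate 2 mm thick. The whole rest is narrower than the cup that lies on it. Origin: centre of its underside.
- tray: Fixed flat square steel drip tray drawn with rows of small holes, 150 x 150 mm, 10 mm thick, no lip. Origin: centre of its underside, on the table; z up.
- carousel: Fixed base of the drying turntable: round aluminium index plate, 300 mm diameter, 30 mm thick, with four dark holes on a circle of 130 mm radius, 45 degrees apart. Origin: centre of its underside, on the turning axis; z up. A grey blower (80 x 90 x 130 mm high, nozzle 98 mm above the table, its mouth 142 mm from the axis) stands on its rim, at the place where the empty peg comes one hole clockwise from its start, at 55 degrees from the carousel's x axis towards its y axis.
- peg_foot (a point): Foot of the one empty drying peg, on its axis at the turning disc's top, 50 mm above the table and 75 mm from the turning axis; it turns with the disc. The peg is upright, white, 24 mm diameter, 62 mm tall, narrowed at the tip. The disc has 208 mm diameter. Two other pegs, at 90 and 180 degrees clockwise from it, are covered by fixed inverted cups (64 mm wide and 115 mm tall; 54 mm wide and 75 mm tall).
- turntable (a joint): Angle of the turning disc in rad, 0 at the start (plunger in its hole), growing clockwise seen from above. Other holes at 0.785 (the next one), 1.571 and -0.785. It turns with slight friction (about 0.12 N m) once the plunger's pin is clear of its hole.
- plunger (a joint): Lift of the spring plunger in m: 0 fully home in a hole, 0.016 fully up. The pin (9 mm, round tip) reaches 11 mm into the plate and has about 2 mm of play each way; it is clear of the hole above 0.011 and rests at about 0.011 when it is let down between holes. The spring pulls it down with 5 N at 0 and 10 N at 0.016.
- knob (a point): Middle of the plunger's upright round black knob (26 mm diameter, from 13 mm below to 15 mm above this point; 91 mm above the table when home, 130 mm from the turning axis, 115 degrees counter-clockwise from the empty peg). Below it is a 20 mm sleeve whose top is 21 mm below this point; 41 mm below this point lies a 34 mm wide arm of the disc. It rides with the disc, so the knob, held up, is what turns the table.
- tin: Loose round steel tin, 90 mm diameter, 120 mm tall; a bystander. Origin: centre of its underside.
- jar: Loose glass jar with lid, 68 mm diameter, 100 mm tall; a bystander. Origin: centre of its underside.
Mind the look-alikes: they are no part of the job. Leave any purple look-alike of the cup alone. There is more than one size of the tray; the job needs the smaller.

How it is judged:
By the outcome, as a careful person would: the job done as asked, in the order asked, and still so for the second after the job is handed in, with the robot touching nothing.
It also fails if it takes over 59 s, if anything falls off the work surface, if the arm or the gripper's body presses on something with over 40 N, if the wrist force passes 120 N, or if a joint passes its speed limit or range.

## Working session

There is one attempt and no reset: what is moved stays moved. The work goes in short steps, Python scripts to look and compute and a tool call to move; the robot and the scene stay as the last step left them, time stands still between calls to the robot, and variables do not carry over. Pictures are saved under pics/ and viewed, at most 10 in all, crops included, and the job is handed in when it is done.

Besides the shell and the picture viewer there is one more tool, called after "Call:" by a JSON object that holds its "op" and its "data", one argument or row to a line. step_arm: Moves the arm, as the interface text tells. Its arguments: {"type":"object","properties":{"commands":{"type":"array","items":{"type":"array"}},"hand":{"type":"number"},"squeeze":{"type":"number"}},"required":["commands"]}

```bash
mkdir -p pics; cat > h.py <<'E'
import numpy as np, cv2
from station import env, optics, spotter
def ray(c,u,v,wr=False):
    f=c["img"].shape[0]/2/np.tan(np.radians(c["fovy"])/2)
    d=np.array([u-c["cx"],v-c["cy"]],float)
    if wr:
        r=np.linalg.norm(d);t=r/f;d=np.array([*(d/r*np.sin(t)),np.cos(t)])
    else: d=np.array([d[0]/f,d[1]/f,1])
    V=np.array(c["view"]);R=V[:3,:3]
    return -R.T@V[:3,3],R.T@d
def atz(c,u,v,z,wr=False):
    o,d=ray(c,u,v,wr);return o+d*(z-o[2])/d[2]
def px(c,p):
    f=c["img"].shape[0]/2/np.tan(np.radians(c["fovy"])/2)
    V=np.array(c["view"]);q=V[:3,:3]@np.array(p,float)+V[:3,3]
    return np.array([c["cx"]+f*q[0]/q[2],c["cy"]+f*q[1]/q[2]])
E
python3 - <<'E'
from h import *
np.set_printoptions(precision=4,suppress=True)
for n in ["top","scene"]:
    c=optics.capture(n);cv2.imwrite(f"pics/{n}0.png",cv2.resize(c["img"],None,fx=1.5,fy=1.5,interpolation=cv2.INTER_CUBIC))
    print(n,c["fovy"],c["cx"],c["cy"],-np.array(c["view"])[:3,:3].T@np.array(c["view"])[:3,3],c["view"][2][:3])
    for t in ["cup","rest","tray","carousel","turntable","knob","plunger","peg_foot","tin","jar"]:
        for r in spotter.trace(t,c)[:3]:
            if r["conf"]<.2: continue
            m=r["pixels"];ys,xs=np.nonzero(m)
            e=r["extent"];print(t,round(r["conf"],2),np.round(e),m.sum(),"cen",xs.mean().round(1),ys.mean().round(1),atz(c,xs.mean(),ys.mean(),0.02)[:2])
s=env.sense();print(s["tool_rot"],s["tcp_pos"],s["ft_force"],s["time_s"])
E
```

```text
top 44.73579515043221 253.95030218492522 200.29417761877627 [0.3869 0.0387 1.291 ] [ 0.0876  0.0143 -0.9961]
cup 0.95 [163. 252. 194. 296.] 780 cen 178.3 273.4 [0.2964 0.2574]
cup 0.66 [134. 202. 177. 234.] 821 cen 154.5 217.0 [0.4477 0.3277]
cup 0.56 [105. 158. 148. 184.] 854 cen 126.1 169.5 [0.5772 0.4116]
tray 0.73 [192. 179. 253. 236.] 2949 cen 221.5 207.2 [0.4782 0.1452]
tray 0.69 [311. 247. 404. 337.] 5800 cen 357.7 290.7 [ 0.2608 -0.2262]
tray 0.5 [141. 112. 169. 142.] 622 cen 152.4 127.9 [0.6954 0.3433]
carousel 0.62 [286.  65. 412. 212.] 11155 cen 348.6 146.3 [ 0.6532 -0.2008]
turntable 0.72 [322.  98. 404. 208.] 5471 cen 360.2 154.0 [ 0.6322 -0.2329]
knob 0.72 [135. 203. 179. 233.] 830 cen 154.7 216.9 [0.448  0.3272]
knob 0.63 [376. 196. 385. 206.] 100 cen 378.8 198.0 [ 0.5116 -0.2833]
plunger 0.58 [378. 193. 384. 205.] 101 cen 378.8 198.0 [ 0.5116 -0.2835]
peg_foot 0.6 [320. 106. 406. 206.] 5354 cen 360.1 153.9 [ 0.6323 -0.2325]
tin 0.88 [181. 103. 220. 147.] 1142 cen 199.1 123.7 [0.7094 0.2137]
scene 57.288760023576714 259.5482572027561 190.484731472006 [1.1431 0.1574 0.4
[... 466 characters left out ...]
. 238.] 2461 cen 303.6 214.8 [0.505  0.1431]
carousel 0.87 [ 40. 160. 198. 335.] 16332 cen 125.2 245.7 [ 0.68   -0.1917]
turntable 0.79 [ 67. 161. 176. 255.] 6042 cen 112.5 212.0 [ 0.5841 -0.2745]
knob 0.7 [119. 157. 137. 178.] 194 cen 127.5 168.3 [ 0.3952 -0.3401]
plunger 0.57 [123. 163. 137. 181.] 179 cen 128.2 168.9 [ 0.3978 -0.3368]
peg_foot 0.6 [ 68. 163. 174. 257.] 5849 cen 113.0 212.1 [ 0.5841 -0.2732]
tin 0.71 [306. 227. 368. 313.] 4324 cen 335.3 269.4 [0.6604 0.2143]
jar 0.77 [386. 246. 440. 315.] 2722 cen 412.9 281.3 [0.6618 0.35  ]
jar 0.26 [121. 161. 133. 177.] 161 cen 127.6 168.8 [ 0.398  -0.3385]
[0.     0.1404 0.9901 0.0001] [0.146  0.5043 0.2195] [-0.021   0.1849 -0.2217] 1.1
```

View pics/top0.png

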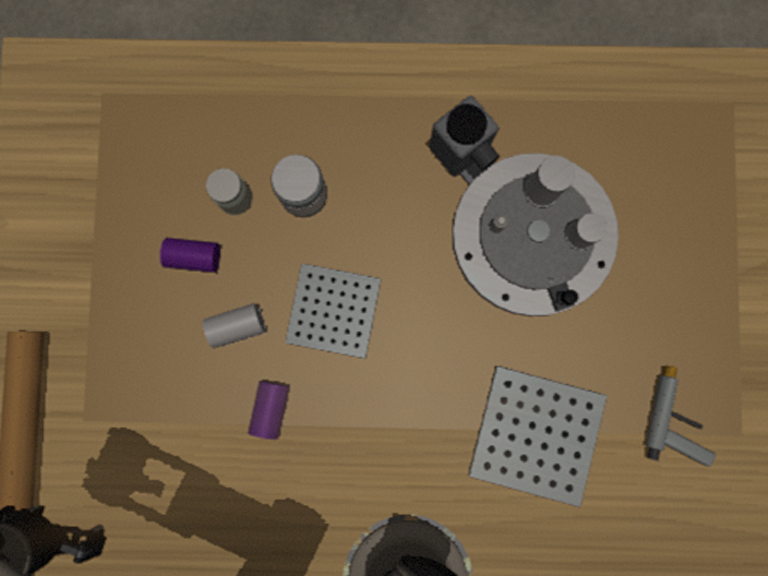

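View pics/scene0.png

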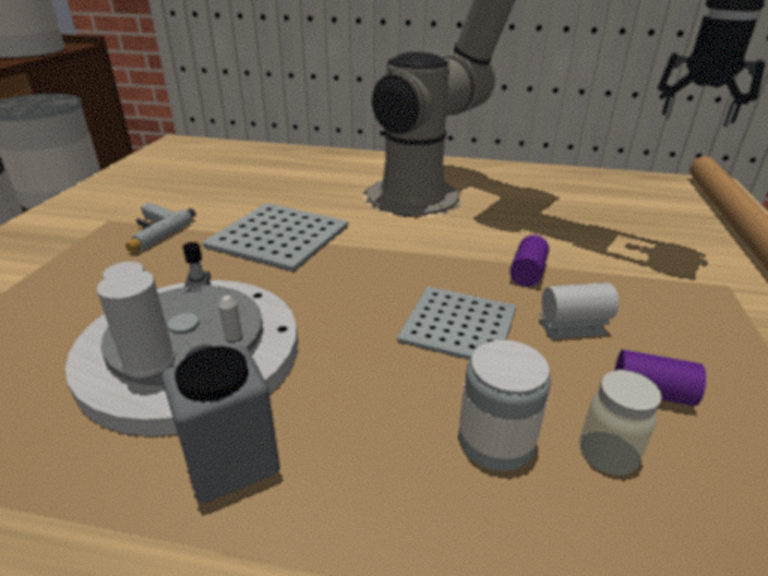

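The top view shows three cup-like cans: a plain grey one at (154,217) and purple ones at (178,273) and (126,170). The grey one is the plain aluminium cup on the rods. The two trays are at (221,207), about 150 mm, and (358,291), larger; the smaller one is meant. I'll confirm this in a crop and fit the poses.

```bash
cat >> h.py <<'E'
def hullmask(c,P):
    q=np.array([px(c,p) for p in P]);h=cv2.convexHull((q*16).astype(np.int32)[:,None])
    m=np.zeros(c["img"].shape[:2],np.uint8);cv2.fillConvexPoly(m,h,1,shift=4,lineType=8);return m>0
def circ(o,r,u,v,n=48):
    t=np.linspace(0,2*np.pi,n,endpoint=False)[:,None];return np.array(o)+r*(np.cos(t)*u+np.sin(t)*v)
X,Y,Z=np.eye(3)
def cuplying(p,z=.045):
    a=np.array([np.cos(p[2]),np.sin(p[2]),0]);b=np.array([-a[1],a[0],0]);o=np.array([p[0],p[1],z])
    return np.vstack([circ(o+s*.0475*a,.028,b,Z) for s in(-1,1)])
def box(p,w,h):
    a=np.array([np.cos(p[2]),np.sin(p[2]),0]);b=np.array([-a[1],a[0],0])
    return [np.array([p[0],p[1],z])+i*w/2*a+j*w/2*b for i in(-1,1) for j in(-1,1) for z in(0,h)]
def fit(model,obs,p0,step):
    from scipy.optimize import minimize
    def cost(p):
        s=0
        for c,m in obs:
            k=hullmask(c,model(p));s+=1-(k&m).sum()/(k|m).sum()
        return s
    sim=np.vstack([p0]+[np.array(p0)+d for d in np.diag(step)])
    r=minimize(cost,p0,method="Nelder-Mead",options=dict(initial_simplex=sim,xatol=1e-4,fatol=1e-4,maxiter=300));return r.x,r.fun
E
python3 - <<'E'
from h import *
np.set_printoptions(precision=4,suppress=True)
ct=optics.capture("top");cs=optics.capture("scene")
def near(t,c,u,v):
    for r in spotter.trace(t,c):
        ys,xs=np.nonzero(r["pixels"])
        if np.hypot(xs.mean()-u,ys.mean()-v)<12:return r["pixels"]
kt,ks=near("cup",ct,154,217),near("cup",cs,386,201)
tt,ts=near("tray",ct,221,207),near("tray",cs,303,215)
for nm,mod,a,b,p0,st in [("cup",cuplying,kt,ks,[.44,.32,1.9],[.01,.01,.1]),("tray",lambda p:box(p,.15,.01),tt,ts,[.478,.145,-.2],[.01,.01,.1])]:
    for ob in([(ct,a)],[(cs,b)],[(ct,a),(cs,b)]):
        if all(m is not None for _,m in ob):
            for d in (0,.5): print(nm,*fit(mod,ob,p0+np.array([0,0,d]),st))
# carousel: bright plate ring fit
g=ct["img"].astype(int)
hs=cv2.cvtColor(ct["img"],cv2.COLOR_BGR2HSV)
m=((hs[...,1]<45)&(hs[...,2]>90)).astype(np.uint8);m[:,:300]=0;m[215:]=0
ys,xs=np.nonzero(m);print("bright",xs.min(),xs.max(),ys.min(),ys.max(),len(xs))
k=cv2.morphologyEx(m,cv2.MORPH_CLOSE,np.ones((25,25)))>0
k=cv2.morphologyEx(k.astype(np.uint8),cv2.MORPH_OPEN,np.ones((9,9)))>0
pc,f=fit(lambda p:np.vstack([circ([p[0],p[1],z],.15,X,Y) for z in(0,.03)]),[(ct,k)],[.62,-.23],[.02,.02]);print("car",pc,f)
c0=np.array(pc)
for nm,(u,v),z in [("peg",(332.7,148.7),.112),("knob",(378.7,198),.106)]:
    w=atz(ct,u,v,z)[:2]-c0;print(nm,np.linalg.norm(w),np.degrees(np.arctan2(w[1],w[0])))
for nm,o,h,r in [("tin",(.70,.21),.12,.045)]:
    pass
cv2.imwrite("pics/crop1.png",cv2.resize(ct["img"][150:300,95:260],None,fx=4,fy=4,interpolation=cv2.INTER_CUBIC))
cr=ct["img"][90:220,290:420];cv2.imwrite("pics/crop2.png",cv2.resize(cr,None,fx=4.5,fy=4.5,interpolation=cv2.INTER_CUBIC))
E
```

```text
cup [0.4465 0.3208 1.9032] 0.08401400233372225
cup [0.4464 0.3208 1.9041] 0.08401400233372225
cup [0.4501 0.3197 1.9039] 0.06153846153846154
cup [0.4495 0.3209 1.9191] 0.05936777178103314
cup [0.4485 0.3211 1.911 ] 0.167715077323231
cup [0.4479 0.3212 1.9133] 0.16283391094518707
tray [ 0.4789  0.1464 -0.1732] 0.04091653027823239
tray [ 0.4799  0.1467 -0.177 ] 0.04283845650752127
tray [ 0.4816  0.1471 -0.1418] 0.1465428276573787
tray [ 0.4814  0.1468 -0.1679] 0.146978021978022
tray [ 0.4815  0.1467 -0.1689] 0.1949930315028936
tray [ 0.4814  0.1468 -0.1681] 0.1952703017321662
bright 300 511 0 210 9584
car [ 0.6295 -0.2211] 0.41862348178137654
peg 0.0780943952409533 91.96302177139522
knob 0.13271158727439264 -162.3395352023441
```

View pics/crop1.png

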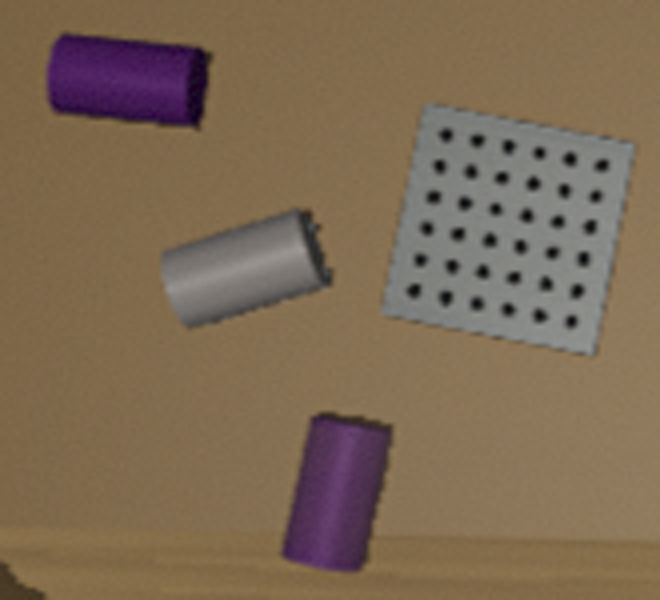

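View pics/crop2.png

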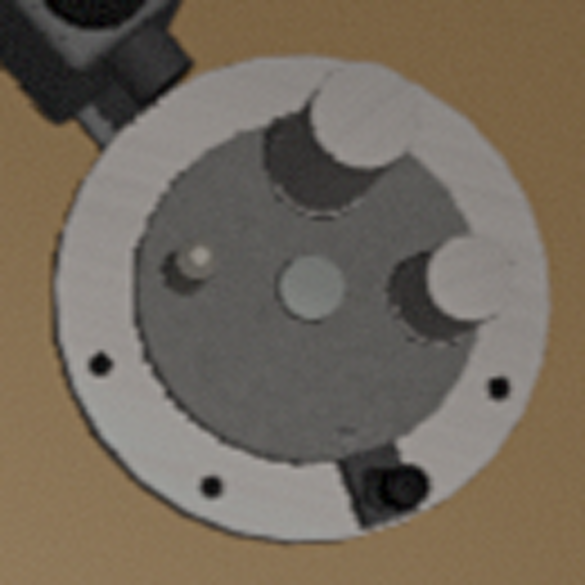

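```bash
python3 - <<'E'
from h import *
np.set_printoptions(precision=4,suppress=True)
from scipy.optimize import least_squares
ct=optics.capture("top");cs=optics.capture("scene")
C=lambda u,v:((u+.5)/4.5+290-.5,(v+.5)/4.5+90-.5)
obs=[(C(100,364),125,.13,.03),(C(212,486),170,.13,.03),(C(499,387),260,.13,.03),(C(405,486),215,.13,.106),(C(200,256),100,.075,.112),(C(311,288),0,0,.055)]
W=[atz(ct,*o[0],o[3])[:2] for o in obs]
f=lambda p:np.concatenate([p[:2]+o[2]*np.array([np.cos(p[2]+np.radians(o[1])),np.sin(p[2]+np.radians(o[1]))])-w for o,w in zip(obs,W)])
r=least_squares(f,[.63,-.22,0],loss="soft_l1",f_scale=.003);p=r.x
print(p,np.degrees(p[2]));print(f(p).reshape(-1,2)*1e3)
for nm,a,R in[("peg",100,.075),("knob",215,.13),("peg2",55,.075),("knob2",170,.13),("blower",55,.142),("c1",10,.075),("c2",-80,.075)]:
    t=p[2]+np.radians(a);print(nm,p[:2]+R*np.array([np.cos(t),np.sin(t)]),np.degrees(t))
def crop(c,x0,x1,y0,y1,s,n):cv2.imwrite(n,cv2.resize(c["img"][y0:y1,x0:x1],None,fx=s,fy=s,interpolation=cv2.INTER_CUBIC))
crop(cs,330,480,140,240,5,"pics/crop3.png")
E
```

```text
[ 0.6267 -0.2213 -0.261 ] -14.953888481589155
[[-0.1392  0.1655]
 [-0.5386  0.8873]
 [-0.823   0.6693]
 [ 0.5086 -2.1418]
 [ 0.5992 -0.0549]
 [ 0.3767  0.1287]]
peg [ 0.6332 -0.1465] 85.04611151841084
knob [ 0.5046 -0.2658] 200.04611151841087
peg2 [ 0.6842 -0.173 ] 40.04611151841085
knob2 [ 0.5089 -0.1664] 155.04611151841087
blower [ 0.7354 -0.1299] 40.04611151841085
c1 [ 0.7015 -0.2277] -4.953888481589155
c2 [ 0.6203 -0.296 ] -94.95388848158916
```

View pics/crop3.png

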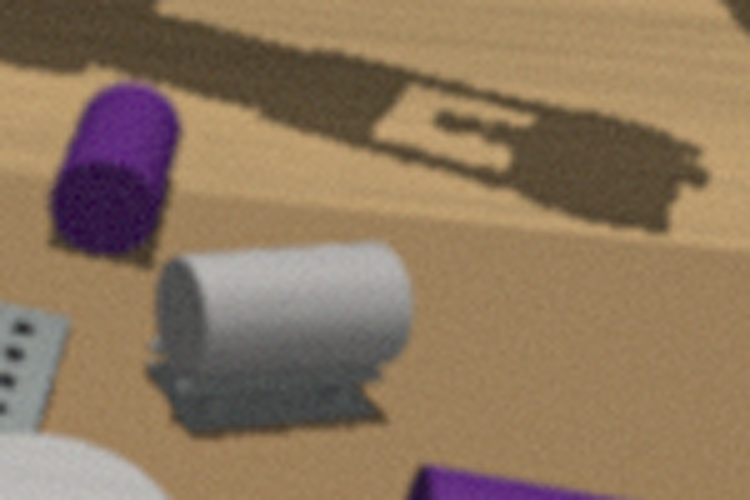

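The grey cup's visible −y end (175,310 in the crop) is a plain flat face, so that is the closed end, at about (0.464, 0.276). The mouth points towards +y. I'll move above the closed end.

Call:
{"op": "step_arm", "data": {
  "commands": [
    [[-50,-17,7],8.5],
    [[-100,-34,14],17],
    [[-145,-50,20],25.5],
    [[-190,-65,26],34],
    [[-235,-80,32],42.5],
    [[-280,-95,40],51],
    [[-325,-110,50],54.4],
    [[-363,-122.6,50],54.4],
    [[-363,-122.6,50],54.4],
    [[-363,-122.6,50],54.4]
  ],
  "hand": -1,
  "squeeze": 20
}}

```text
time_s: 2.5
tcp_pos: [0.4609, 0.285, 0.1692]
tool_rot: [-0.0, 0.578, 0.816, -0.0]
ft_force: [-0.5, 0.2, -0.6]
width: 0.997
grip_force: 0.0
```

```bash
cat >> h.py <<'E'
from scipy.spatial.transform import Rotation as Ro
def Rt(s):
    q=s["tool_rot"];return Ro.from_quat([q[1],q[2],q[3],q[0]]).as_matrix()
def go(p,yaw=None):
    s=env.sense();R=Rt(s);d=R.T@(np.array(p)-s["tcp_pos"])*1e3
    y0=np.degrees(np.arctan2(R[1,0],R[0,0]));tw=0 if yaw is None else (y0-yaw+180)%360-180
    print("shift",d.round(1),"twist",round(tw,1),"| tcp",np.round(s["tcp_pos"],4),"yaw",y0.round(1),"t",round(s["time_s"],2),"w",round(float(s["width"]),3),"grip",np.round(s["grip_force"],1),"F",np.round(s["ft_force"],1),"q",np.round(s["joint_pos"],2))
E
python3 - <<'E'
from h import *
c=optics.capture("wrist");cv2.imwrite("pics/w1.png",c["img"])
rs=spotter.trace("cup",c)
go([.4607,.2854,.051],109.5)
a=np.array([np.cos(1.91),np.sin(1.91),0])
def wpx(c,p):
    f=192/np.tan(np.radians(c["fovy"])/2);V=np.array(c["view"]);q=V[:3,:3]@p+V[:3,3];r=np.hypot(q[0],q[1]);t=np.arctan2(r,q[2]);return np.array([c["cx"]+f*t*q[0]/r,c["cy"]+f*t*q[1]/r]).round(1)
for s in(-1,1):
    for b in(-1,0,1):
        print(s,b,wpx(c,np.array([.448,.321,.045+(.028 if b==0 else 0)])+s*.0475*a+b*.028*np.array([-a[1],a[0],0])))
for r in rs[:3]:print(r["conf"],r["extent"])
E
```

```text
shift [ -1.1   0.7 118.5] twist -0.0 | tcp [0.4598 0.2861 0.1695] yaw 109.5 t 2.6 w 0.999 grip 0.0 F [-0.1  0.4  0.7] q [0.41 0.42 1.56 0.   1.17 0.07]
-1 -1 [282.  188.4]
-1 0 [253.9 198.2]
-1 1 [225.8 188.5]
1 -1 [283.9  91.3]
1 0 [253.7  90.8]
1 1 [223.6  91.5]
0.76 [63.7, 116.3, 155.0, 198.6]
0.65 [222.1, 94.0, 284.7, 204.1]
0.63 [356.8, 55.7, 439.6, 160.5]
```

View pics/w1.png

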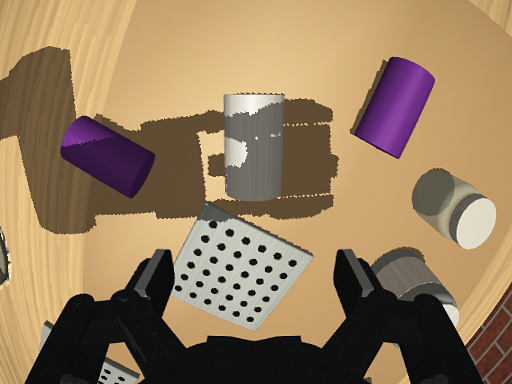

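The wrist view shows the grey cup at (222–285, 94–204), straight under the fingers and about 2–3 mm nearer than predicted. I'll go down and grip lightly near the closed end.

Call:
{"op": "step_arm", "data": {
  "commands": [
    [[-3,0.5,40],0],
    [[-3,0.5,80],0],
    [[-3,0.5,105],0],
    [[-3,0.5,120],0],
    [[-3,0.5,120],0]
  ]
}}

```text
time_s: 3.1
tcp_pos: [0.4596, 0.2834, 0.0477]
tool_rot: [-0.001, 0.577, 0.817, -0.002]
ft_force: [0.5, -0.5, 0.7]
width: 1.0
grip_force: 0.0
```

Call:
{"op": "step_arm", "data": {
  "commands": [
    [[0,0,0],0],
    [[0,0,0],0],
    [[0,0,0],0],
    [[0,0,0],0],
    [[0,0,0],0],
    [[0,0,0],0],
    [[0,0,0],0],
    [[0,0,0],0]
  ],
  "hand": 1,
  "squeeze": 20
}}

```text
time_s: 3.9
tcp_pos: [0.4614, 0.2828, 0.0509]
tool_rot: [-0.0, 0.577, 0.816, -0.0]
ft_force: [-4.9, -1.9, 9.5]
width: 0.439
grip_force: 17.7
```

Call:
{"op": "step_arm", "data": {
  "commands": [
    [[0,0,-10],0],
    [[0,0,-20],0],
    [[0,0,-35],0],
    [[0,0,-50],0],
    [[0,0,-70],0],
    [[0,0,-90],0],
    [[0,0,-90],0]
  ]
}}

```text
time_s: 4.6
tcp_pos: [0.4639, 0.2837, 0.1429]
tool_rot: [0.002, 0.577, 0.816, 0.003]
ft_force: [0.6, -0.4, -0.7]
width: 0.373
grip_force: 20.4
```

```bash
python3 - <<'E'
from h import *
c=optics.capture("scene");cv2.imwrite("pics/s2.png",cv2.resize(c["img"][60:260,280:480],None,fx=3,fy=3,interpolation=cv2.INTER_CUBIC))
go([.48,.147,.15],109.5)
E
```

```text
shift [-134.2  -29.3   -9.1] twist -0.1 | tcp [0.463  0.2833 0.1411] yaw 109.4 t 4.65 w 0.374 grip 20.3 F [ 0.3 -0.8 -1.6] q [0.41 0.45 1.59 0.   1.1  0.07]
```

View pics/s2.png

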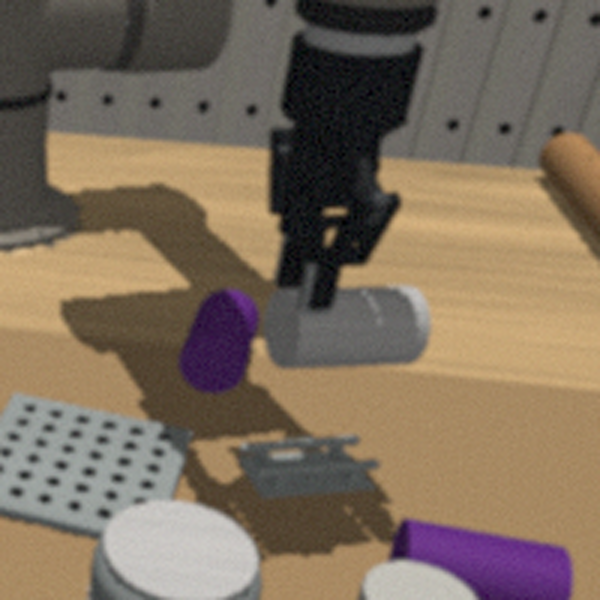

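The cup came up level, but the fingertips look high on it: width 0.37, where 0.66 is expected for 56 mm. I'll measure the cup's pose in the hand.

```bash
cat >> h.py <<'E'
def cup5(p):
    e=p[4] if len(p)>4 else 0
    a=np.array([np.cos(p[2])*np.cos(e),np.sin(p[2])*np.cos(e),np.sin(e)]);b=np.array([-np.sin(p[2]),np.cos(p[2]),0]);w=np.cross(a,b);o=np.array(p[[0,1,3]])
    return np.vstack([circ(o+s*.0475*a,.028,b,w) for s in(-1,1)])
def bestmask(t,c,ref):
    best=None
    for r in spotter.trace(t,c):
        m=r["pixels"];i=(m&ref).sum()/(m|ref).sum()
        if best is None or i>best[0]:best=(i,m)
    return best
E
python3 - <<'E'
from h import *
np.set_printoptions(precision=4,suppress=True)
s=env.sense();t=s["tcp_pos"];a=np.array([np.cos(1.91),np.sin(1.91)])
p0=np.array([*(t[:2]+a*.035),1.91,.13,0.])
for dz in(0,):
  obs=[]
  for n in("scene","top"):
    c=optics.capture(n);b=bestmask("cup",c,hullmask(c,cup5(p0)));print(n,b and b[0], b and b[1].sum())
    if b and b[0]>.3:obs.append((c,b[1]))
  for ob in([obs[0]],obs):
    print(*fit(cup5,ob,p0,[.01,.01,.1,-.02,.1]))
print(t)
E
```

```text
scene 0.8201342281879195 1234
top 0.18446601941747573 209
[ 0.44    0.3235  2.0796  0.124  -0.1444] 0.10875912408759125
[ 0.44    0.3235  2.0796  0.124  -0.1444] 0.10875912408759125
[0.463  0.2833 0.1411]
```

```bash
python3 - <<'E'
from h import *
s=env.sense();t=np.array(s["tcp_pos"]);R=Rt(s)
c=optics.capture("scene");w=optics.capture("wrist")
S=6;x0,y0=350,120
im=cv2.resize(c["img"][y0:y0+100,x0:x0+90],None,fx=S,fy=S,interpolation=cv2.INTER_CUBIC)
for p,col in[(t,(0,0,255)),(t+R@[0,0,.006],(0,255,0)),(t+R@[0,.03,.025],(255,0,0)),(t+R@[0,-.03,.025],(255,255,0))]:
    u=(px(c,p)-[x0,y0]+.5)*S;cv2.circle(im,tuple(int(k) for k in u),4,col,-1)
wi=w["img"][60:384,110:400]
wi=cv2.resize(wi,(260,int(324*260/290)))
o=np.zeros((600,800,3),np.uint8);o[:600,:540]=im[:600,:540];o[:wi.shape[0],540:]=wi;cv2.imwrite("pics/m1.png",o)
E
```

```text
(no output)
```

View pics/m1.png

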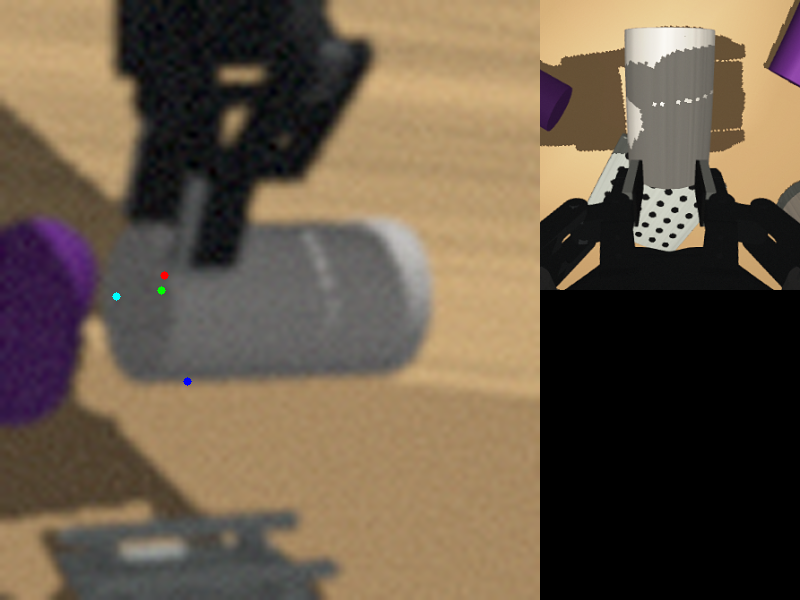

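```bash
python3 - <<'E'
from h import *
np.set_printoptions(precision=4,suppress=True)
s=env.sense();t=np.array(s["tcp_pos"]);R=Rt(s);c=optics.capture("scene");w=optics.capture("wrist")
R0=Ro.from_quat([.1404,.9901,.0001,0]).as_matrix();t0=np.array([.146,.5043,.2195])
for z in(.025,.012,0,-.02):print("start tips",z,px(c,t0+R0@[0,.0425,z])*1.5,px(c,t0+R0@[0,-.0425,z])*1.5,"seen ~(668,115),(733,120)")
V=np.array(w["view"]);o=-V[:3,:3].T@V[:3,3];print("cam in tool",R.T@(o-t),"axis",R.T@V[2,:3],"x",R.T@V[0,:3])
def wpx(c,p):
    f=192/np.tan(np.radians(c["fovy"])/2);V=np.array(c["view"]);q=V[:3,:3]@p+V[:3,3];r=np.hypot(q[0],q[1]);a=np.arctan2(r,q[2]);return np.array([c["cx"]+f*a*q[0]/r,c["cy"]+f*a*q[1]/r]).round(1)
for z in(.025,.012,0,-.02):print("open tip",z,wpx(w,t+R@[0,.0425,z]),wpx(w,t+R@[0.011,-.0425,z]),"now",wpx(w,t+R@[0.011,.016,z]),wpx(w,t+R@[.011,.028,z]))
print("cup d/2 at",[ (z,wpx(w,t+R@[.02,.028,z]),wpx(w,t+R@[.02,-.028,z])) for z in(.006,.02,.04)])
print(s["joint_pos"],s["tau"],s["ft_torque"])
E
```

```text
start tips 0.025 [712.1602 153.3599] [659.2389 145.5956] seen ~(668,115),(733,120)
start tips 0.012 [714.7834 146.0019] [661.3774 138.4276] seen ~(668,115),(733,120)
start tips 0 [717.2411 139.1079] [663.38  131.715] seen ~(668,115),(733,120)
start tips -0.02 [721.4169 127.3946] [666.7803 120.3173] seen ~(668,115),(733,120)
cam in tool [ 0.0838 -0.0005 -0.1563] axis [-0.328   0.0005  0.9447] x [-0.0002  1.     -0.0006]
open tip 0.025 [316.5 221.3] [190.4 206.4] now [278.4 206.6] [296.4 206.5]
open tip 0.012 [320.4 229.8] [186.3 214.1] now [280.1 214.4] [299.2 214.3]
open tip 0 [324.4 238.5] [182.2 222.1] now [281.8 222.6] [302.2 222.4]
open tip -0.02 [332.  255.5] [174.1 237.9] now [285.1 238.7] [307.8 238.4]
cup d/2 at [(0.006, array([301.5, 204.3]), array([206.8, 204.3])), (0.02, array([298.2, 196.3]), array([210. , 196.3])), (0.04, array([294.2, 186.5]), array([214. , 186.5]))]
[0.408  0.4498 1.5958 0.     1.0978 0.0684] [  0.0081 -47.3709 -22.6757   0.0278   0.0042  -0.0001] [-0.0463  0.0032 -0.0107]
```

Both cameras and the wedge-type contact agree that the real fingertips sit about 35–40 mm further back than stated. The cup is therefore pinched by its top chord. I'll put it back on the rest and grasp deeper.

Call:
{"op": "step_arm", "data": {
  "commands": [
    [[0,0,25],0],
    [[0,0,50],0],
    [[0,0,70],0],
    [[0,0,80],0],
    [[0,0,85],0],
    [[0,0,89],0],
    [[0,0,89],0],
    [[0,0,89],0]
  ]
}}

```text
time_s: 5.85
tcp_pos: [0.4618, 0.2825, 0.0544]
tool_rot: [0.0, 0.577, 0.817, 0.0]
ft_force: [-10.6, -8.2, 28.7]
width: 0.374
grip_force: 31.3
```

Call:
{"op": "step_arm", "data": {
  "commands": [
    [[0,0,0],0],
    [[0,0,0],0],
    [[0,0,0],0],
    [[0,0,0],0],
    [[0,0,0],0]
  ],
  "hand": -1
}}

```text
time_s: 6.35
tcp_pos: [0.4621, 0.283, 0.0503]
tool_rot: [-0.0, 0.577, 0.816, -0.0]
ft_force: [0.0, -1.1, -0.1]
width: 0.998
grip_force: 0.0
```

Call:
{"op": "step_arm", "data": {
  "commands": [
    [[0,0,-60],0],
    [[0,0,-120],0],
    [[0,0,-120],0],
    [[0,0,-120],0]
  ]
}}

```text
time_s: 6.75
tcp_pos: [0.4639, 0.2838, 0.174]
tool_rot: [0.002, 0.577, 0.816, 0.003]
ft_force: [0.2, 0.5, -0.2]
width: 0.999
grip_force: 0.0
```

```bash
cat >> h.py <<'E'
def wpx(c,p):
    f=192/np.tan(np.radians(c["fovy"])/2);V=np.array(c["view"]);q=V[:3,:3]@p+V[:3,3];r=np.hypot(q[0],q[1]);a=np.arctan2(r,q[2]);return np.array([c["cx"]+f*a*q[0]/r,c["cy"]+f*a*q[1]/r]).round(1)
E
python3 - <<'E'
from h import *
np.set_printoptions(precision=4,suppress=True)
p0=np.array([.449,.320,1.91,.045])
obs=[]
for n in("scene","top"):
    c=optics.capture(n);b=bestmask("cup",c,hullmask(c,cup5(p0)));print(n,b and b[0])
    if b and b[0]>.4:obs.append((c,b[1]))
for ob in [[o] for o in obs]+[obs]:print(*fit(lambda p:cuplying(p),ob,p0[:3],[.01,.01,.1]))
w=optics.capture("wrist")
for r in spotter.trace("cup",w)[:3]:print(r["conf"],r["extent"])
a=np.array([np.cos(1.91),np.sin(1.91),0])
for c_ in([.448,.321,.073],):print(wpx(w,np.array(c_)-.0475*a),wpx(w,np.array(c_)+.0475*a))
go([.461,.284,.009],109.5)
E
```

```text
scene 0.8979278587874137
top 0.3845278725824801
[0.4499 0.321  1.905 ] 0.09722222222222221
[0.4499 0.321  1.905 ] 0.09722222222222221
0.97 [355.2, 53.9, 437.9, 158.5]
0.73 [225.3, 93.2, 287.4, 201.4]
0.6 [63.8, 114.4, 155.5, 194.2]
[254.9 195.7] [255.   87.9]
shift [  1.5   0.7 159.9] twist -0.0 | tcp [0.4613 0.2826 0.1689] yaw 109.5 t 7.05 w 1.0 grip 0.0 F [-0.1 -0.4 -0.7] q [0.41 0.42 1.55 0.   1.17 0.07]
```

Call:
{"op": "step_arm", "data": {
  "commands": [
    [[-3,1.5,50],0],
    [[-3,1.5,100],0],
    [[-3,1.5,130],0],
    [[-3,1.5,145],0],
    [[-3,1.5,152],0],
    [[-3,1.5,152],0]
  ]
}}

```text
time_s: 7.65
tcp_pos: [0.4638, 0.2803, 0.0173]
tool_rot: [-0.001, 0.577, 0.816, -0.001]
ft_force: [-0.5, 0.3, 0.3]
width: 0.997
grip_force: 0.0
```

```bash
python3 - <<'E'
from h import *
s=env.sense();t=np.array(s["tcp_pos"]);R=Rt(s)
c=optics.capture("scene");w=optics.capture("wrist")
S=6;x0,y0=350,140
im=cv2.resize(c["img"][y0:y0+100,x0:x0+90],None,fx=S,fy=S,interpolation=cv2.INTER_CUBIC)
for z,col in[(-.028,(0,0,255)),(0.012,(255,0,0))]:
  for sg in(-1,1):
    u=(px(c,t+R@[0,sg*.05,z])-[x0,y0]+.5)*S;cv2.circle(im,tuple(int(k) for k in u),4,col,-1)
wi=w["img"][60:384,110:400];wi=cv2.resize(wi,(260,290))
o=np.zeros((600,800,3),np.uint8);o[:600,:540]=im[:600,:540];o[:290,540:]=wi;cv2.imwrite("pics/m2.png",o)
go([.461,.284,.009],109.5)
E
```

```text
shift [ 4.3 -2.7 10. ] twist -0.0 | tcp [0.4649 0.2808 0.019 ] yaw 109.5 t 7.75 w 1.001 grip 0.0 F [-0.7 -1.   0.4] q [0.4  0.61 1.71 0.   0.82 0.06]
```

View pics/m2.png

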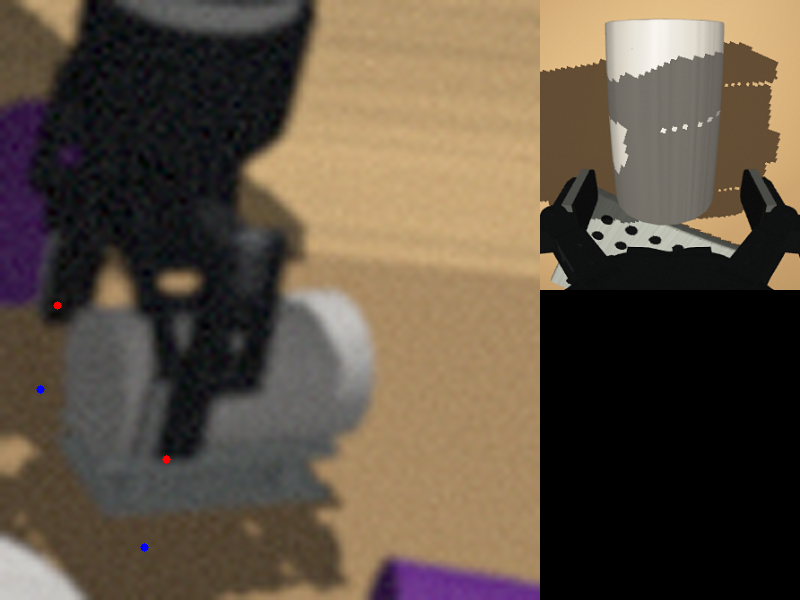

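The picture confirms it: the open fingertips, at (57,305) and (167,460), match a tool z of −28 mm. I'll go 15 mm deeper and grip.

Call:
{"op": "step_arm", "data": {
  "commands": [
    [[0,-1,8],0],
    [[0,-1,15],0],
    [[0,-1,15],0]
  ]
}}

```text
time_s: 8.05
tcp_pos: [0.4629, 0.28, 0.0028]
tool_rot: [-0.0, 0.577, 0.816, -0.001]
ft_force: [-0.4, -0.0, -0.1]
width: 0.999
grip_force: 0.0
```

Call:
{"op": "step_arm", "data": {
  "commands": [
    [[0,0,0],0],
    [[0,0,0],0],
    [[0,0,0],0],
    [[0,0,0],0],
    [[0,0,0],0],
    [[0,0,0],0]
  ],
  "hand": 1,
  "squeeze": 20
}}

```text
time_s: 8.65
tcp_pos: [0.463, 0.2802, 0.004]
tool_rot: [-0.0, 0.577, 0.816, -0.0]
ft_force: [-3.4, -0.5, 5.3]
width: 0.645
grip_force: 20.2
```

Call:
{"op": "step_arm", "data": {
  "commands": [
    [[0,0,-15],0],
    [[0,0,-35],0],
    [[0,0,-60],0],
    [[0,0,-90],0],
    [[0,0,-115],0],
    [[0,0,-125],0],
    [[0,0,-125],0]
  ]
}}

```text
time_s: 9.35
tcp_pos: [0.4642, 0.2806, 0.1296]
tool_rot: [0.001, 0.577, 0.816, 0.001]
ft_force: [-0.5, -0.3, -1.5]
width: 0.642
grip_force: 21.6
```

```bash
cat >> h.py <<'E'
def inhand(views=("scene",),e0=(-.1,-.8,-1.5),off=.033,dz=.039):
    s=env.sense();t=np.array(s["tcp_pos"]);R=Rt(s);yaw=np.arctan2(R[1,0],R[0,0]);a=R[:2,0]
    for n in views:
        c=optics.capture(n);res=[]
        for e in e0:
            p0=np.array([*(t[:2]+a*off*np.cos(e)),yaw,t[2]+dz+off*np.sin(e),e]);b=bestmask("cup",c,hullmask(c,cup5(p0)))
            if b and b[0]>.3:
                g=lambda q:cup5(np.array([t[0]+a[0]*q[0],t[1]+a[1]*q[0],yaw,q[1],q[2]]))
                x,f=fit(g,[(c,b[1])],[off*np.cos(e),p0[3],e],[.01,.01,.3]);res.append((f,x))
        for f,x in sorted(res,key=lambda r:r[0])[:2]:print(n,"cost",round(f,3),"cup centre fwd mm",(x[0]*1e3).round(1),"z",x[1].round(4),"pitch",np.degrees(x[2]).round(1))
E
python3 - <<'E'
from h import *
inhand();go([.48,.147,.15],109.5)
E
```

```text
scene cost 0.385 cup centre fwd mm 43.5 z 0.168 pitch -1.2
shift [-131.1  -28.   -23. ] twist -0.0 | tcp [0.4627 0.2799 0.1269] yaw 109.5 t 9.55 w 0.638 grip 21.6 F [-0.7  0.  -1. ] q [0.4  0.46 1.61 0.   1.07 0.06]
```

The grip is now proper: width 0.64, about 55 mm, cup level. Gravity alone doesn't pivot it in the pads, so I'll tip it against the small tray's free −y edge. First I carry it there.

Call:
{"op": "step_arm", "data": {
  "commands": [
    [[-36,-14,0],4],
    [[-72,-28,0],8],
    [[-108,-43,0],12],
    [[-144,-57,10],16],
    [[-180,-72,20],20],
    [[-216,-86,30],24],
    [[-252,-100,45],29.2],
    [[-285,-114,57],29.2],
    [[-285,-114,80],29.2],
    [[-285,-114,105],29.2],
    [[-285,-114,125],29.2],
    [[-285,-114,125],29.2]
  ]
}}

```text
time_s: 10.75
tcp_pos: [0.4484, -0.0261, 0.0007]
tool_rot: [-0.003, 0.765, 0.644, -0.002]
ft_force: [0.7, 0.1, -0.1]
width: 0.646
grip_force: 21.8
```

```bash
python3 - <<'E'
from h import *
inhand(("scene","top"),e0=(-.05,));go([.4503,-.0266,-.009],80.3)
w=optics.capture("wrist")
for r in spotter.trace("cup",w)[:2]:
    e=r["extent"];print(r["conf"],e)
s=env.sense();t=np.array(s["tcp_pos"]);R=Rt(s)
for L in(.075,.08,.085,.09):print(L,wpx(w,t+R@[L,0,-.041-.028]))
E
```

```text
scene cost 0.217 cup centre fwd mm 42.9 z 0.038 pitch -2.8
shift [-0.4 -1.2 13.1] twist -0.0 | tcp [ 0.4515 -0.0264  0.0041] yaw 80.3 t 10.95 w 0.642 grip 21.8 F [ 0.1 -0.8 -1.4] q [-0.23  0.53  1.97  0.    0.64 -0.06]
0.81 [181.8, 76.2, 329.0, 336.4]
0.075 [254.1 122.5]
0.08 [254.1 105.5]
0.085 [254.1  88.4]
0.09 [254.1  71.3]
```

Call:
{"op": "step_arm", "data": {
  "commands": [
    [[0,0,6],0],
    [[0,0,10],0],
    [[5,0,10],0],
    [[10,0,10],0],
    [[14,0,10],0],
    [[14,0,10],0]
  ]
}}

```text
time_s: 11.65
tcp_pos: [0.4533, -0.0138, -0.0061]
tool_rot: [0.001, 0.764, 0.645, -0.001]
ft_force: [-3.9, -12.7, 1.9]
width: 0.638
grip_force: 22.0
```

Contact with the tray edge is made (13 N). I'll swing up along the arc.

Call:
{"op": "step_arm", "data": {
  "commands": [
    [[3,0,-6],0],
    [[6,0,-13],0],
    [[10,0,-20],0],
    [[15,0,-27],0],
    [[20,0,-33],0],
    [[26,0,-39],0],
    [[26,0,-39],0]
  ]
}}

```text
time_s: 12.35
tcp_pos: [0.4581, 0.0135, 0.0333]
tool_rot: [0.001, 0.764, 0.645, 0.0]
ft_force: [-1.2, -4.8, 3.6]
width: 0.64
grip_force: 20.7
```

```bash
python3 - <<'E'
from h import *
inhand(("scene",),e0=(-.1,-.5));go([.4503,-.0266,-.009],80.3)
E
```

```text
scene cost 0.162 cup centre fwd mm 34.8 z 0.0493 pitch -32.0
scene cost 0.166 cup centre fwd mm 34.2 z 0.0501 pitch -32.3
shift [-40.2  -0.8  41.6] twist -0.0 | tcp [0.4579 0.0129 0.0326] yaw 80.3 t 12.5 w 0.642 grip 20.7 F [-2.1 -5.7  3.6] q [-0.14  0.48  1.93 -0.    0.73  0.03]
```

It works: pitch is −32°. I'll continue the arc.

Call:
{"op": "step_arm", "data": {
  "commands": [
    [[6,0,-5],0],
    [[13,0,-10],0],
    [[20,0,-14],0],
    [[27,0,-17],0],
    [[35,0,-20],0],
    [[43,0,-23],0],
    [[50,0,-25],0],
    [[57,0,-27],0],
    [[57,0,-27],0]
  ]
}}

```text
time_s: 13.4
tcp_pos: [0.4672, 0.0703, 0.0594]
tool_rot: [-0.0, 0.764, 0.645, 0.0]
ft_force: [-0.2, 0.0, 1.9]
width: 0.64
grip_force: 21.2
```

```bash
python3 - <<'E'
from h import *
inhand(("scene",),e0=(-.7,-1.2));go([.480,.147,.06],80.3)
E
```

```text
scene cost 0.302 cup centre fwd mm 7.6 z 0.0612 pitch -69.1
scene cost 0.305 cup centre fwd mm 8.5 z 0.0597 pitch -69.1
shift [78.6 -0.4 -0.6] twist -0.0 | tcp [0.4671 0.0694 0.0593] yaw 80.3 t 13.55 w 0.637 grip 21.2 F [-0.4 -0.1  1.7] q [-0.02  0.45  1.87  0.    0.82  0.15]
```

Call:
{"op": "step_arm", "data": {
  "commands": [
    [[0,0,-14],0],
    [[20,0,-14],0],
    [[45,0,-12],0],
    [[48,0,-3],0],
    [[53,0,-1],0],
    [[60,0,0],0],
    [[67,0,1],0],
    [[74,0,2],0],
    [[80,0,2],0],
    [[80,0,3],0],
    [[80,0,3],0]
  ]
}}

```text
time_s: 14.65
tcp_pos: [0.4812, 0.1482, 0.057]
tool_rot: [-0.0, 0.765, 0.644, 0.001]
ft_force: [-1.3, 3.0, 8.5]
width: 0.64
grip_force: 23.1
```

```bash
python3 - <<'E'
from h import *
inhand(("scene",),e0=(-1.2,-1.55));go([.480,.147,.06],80.3)
E
```

```text
scene cost 0.342 cup centre fwd mm -4.7 z 0.0577 pitch -85.6
shift [-1.3 -0.9 -2.9] twist -0.1 | tcp [0.4812 0.1481 0.0571] yaw 80.2 t 14.8 w 0.636 grip 23.1 F [-1.5  2.1  9.2] q [0.15 0.5  1.79 0.   0.85 0.32]
```

Call:
{"op": "step_arm", "data": {
  "commands": [
    [[0,0,2],0],
    [[2,0,3],0],
    [[2,0,3],0]
  ]
}}

```text
time_s: 15.1
tcp_pos: [0.4823, 0.1508, 0.0556]
tool_rot: [0.0, 0.765, 0.644, 0.002]
ft_force: [-3.7, 4.7, 21.3]
width: 0.637
grip_force: 28.3
```

Call:
{"op": "step_arm", "data": {
  "commands": [
    [[0,0,-3],0],
    [[0,0,-3],0]
  ]
}}

```text
time_s: 15.3
tcp_pos: [0.481, 0.1496, 0.0564]
tool_rot: [-0.0, 0.765, 0.644, -0.0]
ft_force: [0.4, 0.0, -1.1]
width: 0.639
grip_force: 25.2
```

Call:
{"op": "step_arm", "data": {
  "commands": [
    [[0,0,0],0],
    [[0,0,0],0],
    [[0,0,0],0],
    [[0,0,0],0]
  ],
  "hand": -1
}}

```text
time_s: 15.7
tcp_pos: [0.4811, 0.1499, 0.0563]
tool_rot: [-0.0, 0.765, 0.644, -0.0]
ft_force: [0.4, 0.5, -0.6]
width: 1.005
grip_force: 0.0
```

```bash
python3 - <<'E'
from h import *
inhand(("scene",),e0=(-1.55,));go([.480,.147,.06],80.3)
E
```

```text
scene cost 0.357 cup centre fwd mm -1.4 z 0.0546 pitch -92.8
shift [-3.2 -0.7 -3.6] twist -0.0 | tcp [0.4812 0.15   0.0564] yaw 80.3 t 15.8 w 1.004 grip 0.0 F [-0.7 -0.9  0.1] q [0.15 0.5  1.79 0.   0.85 0.32]
```

The cup is released. I'll back up to look at it standing.

Call:
{"op": "step_arm", "data": {
  "commands": [
    [[0,0,-30],0],
    [[0,0,-75],0],
    [[0,0,-120],0],
    [[0,0,-140],0],
    [[0,0,-140],0],
    [[0,0,-140],0]
  ]
}}

```text
time_s: 16.4
tcp_pos: [0.4809, 0.15, 0.1962]
tool_rot: [-0.0, 0.765, 0.645, -0.0]
ft_force: [-0.7, -0.6, -0.3]
width: 0.999
grip_force: 0.0
```

```bash
cat >> h.py <<'E'
def stand(p,z0=.01):return np.vstack([circ([p[0],p[1],z],.028,X,Y) for z in(z0,z0+.095)])
E
python3 - <<'E'
from h import *
np.set_printoptions(precision=4,suppress=True)
p0=np.array([.481,.15]);obs=[]
for n in("scene","top"):
    c=optics.capture(n);b=bestmask("cup",c,hullmask(c,stand(p0)));print(n,b and b[0],b and b[1].sum())
    if b and b[0]>.35:obs.append((c,b[1]));print(*fit(stand,[obs[-1]],p0,[.01,.01]))
w=optics.capture("wrist")
for r in spotter.trace("cup",w)[:2]:
    m=r["pixels"];ys,xs=np.nonzero(m);print(r["conf"],r["extent"],xs.mean(),ys.mean())
print([wpx(w,q).tolist() for q in stand([.481,.15])[48::6]])
cv2.imwrite("pics/m3.png",np.hstack([cv2.resize(obs[0][0]["img"][100:260,240:420],(540,480)),cv2.resize(w["img"][40:340,170:340],(260,460)) if 0 else np.zeros((480,10,3),np.uint8)]))
go([.481,.15,.045],80.3)
E
```

```text
scene 0.9069400630914827 1169
[0.4821 0.1476] 0.06033789219629926
top 0.0 814
0.91 [49.5, 86.1, 135.8, 135.2] 90.77075621364358 112.88260179799047
0.85 [222.7, 146.1, 285.9, 225.5] 253.86686154663832 186.13712463460004
[[286.0, 185.1], [273.3, 164.8], [248.8, 159.3], [227.8, 172.4], [223.1, 195.3], [236.4, 214.2], [259.6, 219.0], [279.9, 207.3]]
shift [  0.2   0.5 150.4] twist -0.0 | tcp [0.4808 0.1499 0.1954] yaw 80.3 t 16.7 w 1.004 grip 0.0 F [ 0.1 -0.3 -0.7] q [0.15 0.33 1.62 0.   1.2  0.32]
```

Call:
{"op": "step_arm", "data": {
  "commands": [
    [[-3,0,45],0],
    [[-3,0,90],0],
    [[-3,0,125],0],
    [[-3,0,145],0],
    [[-3,0,149],0],
    [[-3,0,149],0]
  ]
}}

```text
time_s: 17.3
tcp_pos: [0.4805, 0.147, 0.0471]
tool_rot: [-0.0, 0.765, 0.644, -0.001]
ft_force: [1.2, -0.8, -0.1]
width: 0.998
grip_force: 0.0
```

Call:
{"op": "step_arm", "data": {
  "commands": [
    [[0,0,0],0],
    [[0,0,0],0],
    [[0,0,0],0],
    [[0,0,0],0],
    [[0,0,0],0],
    [[0,0,0],0]
  ],
  "hand": 1,
  "squeeze": 40
}}

```text
time_s: 17.9
tcp_pos: [0.4816, 0.1472, 0.0488]
tool_rot: [0.001, 0.765, 0.645, 0.001]
ft_force: [-1.4, -0.9, 7.3]
width: 0.636
grip_force: 44.1
```

Call:
{"op": "step_arm", "data": {
  "commands": [
    [[0,0,-30],0],
    [[0,0,-65],0],
    [[0,0,-100],0],
    [[0,0,-135],0],
    [[0,0,-135],0]
  ]
}}

```text
time_s: 18.4
tcp_pos: [0.4833, 0.1475, 0.1874]
tool_rot: [0.003, 0.765, 0.645, 0.004]
ft_force: [0.2, -0.2, -1.2]
width: 0.634
grip_force: 44.8
```

```bash
python3 - <<'E'
from h import *
np.set_printoptions(precision=4,suppress=True)
c=optics.capture("scene");t=np.array(env.sense()["tcp_pos"]);p0=np.array([t[0],t[1],t[2]-.035])
b=bestmask("cup",c,hullmask(c,stand(p0,p0[2])));print(b[0],*fit(lambda p:stand(p,p[2]),[(c,b[1])],p0,[.01,.01,.01]))
w=optics.capture("wrist");f=192/np.tan(np.radians(c["fovy"])/2)
inhand(("scene",),e0=(-1.57,),off=.0)
go([.6332,-.1465,.18],80.3)
E
```

```text
0.6551724137931034 [0.4512 0.1471 0.1328] 0.3045580110497238
scene cost 0.359 cup centre fwd mm -0.1 z 0.1885 pitch -90.0
shift [-263.2  200.9    0.7] twist -0.0 | tcp [0.4798 0.1469 0.1811] yaw 80.3 t 18.65 w 0.633 grip 44.8 F [ 0.4 -0.3 -1.5] q [0.14 0.34 1.64 0.   1.16 0.31]
```

Call:
{"op": "step_arm", "data": {
  "commands": [
    [[-32,25,0],0],
    [[-64,50,0],0],
    [[-96,75,0],0],
    [[-130,100,0],0],
    [[-165,125,0],0],
    [[-200,151,0],0],
    [[-235,178,0],0],
    [[-255,194,0],0],
    [[-263.5,201,0],0],
    [[-263.5,201,0],0],
    [[-263.5,201,0],0]
  ]
}}

```text
time_s: 19.75
tcp_pos: [0.6335, -0.1454, 0.1816]
tool_rot: [-0.001, 0.764, 0.645, -0.0]
ft_force: [0.3, -0.7, -0.3]
width: 0.634
grip_force: 44.7
```

```bash
python3 - <<'E'
from h import *
np.set_printoptions(precision=4,suppress=True)
c=optics.capture("scene");t=np.array(env.sense()["tcp_pos"])
o=c["img"][100:250,50:200];cv2.imwrite("pics/m4.png",cv2.resize(o,(600,600),interpolation=cv2.INTER_CUBIC))
f=lambda p:((px(c,p)-[50,100]+.5)*4).round().tolist()
print("peg tip",f([.6332,-.1465,.112]),"foot",f([.6332,-.1465,.05]),"rim ctr",f([t[0],t[1],t[2]-.036]))
go([.6332,-.1465,.09],80.3)
E
```

```text
peg tip [403.0, 388.0] foot [422.0, 490.0] rim ctr [394.0, 328.0]
shift [-1.5 -0.  92.1] twist 0.0 | tcp [ 0.6336 -0.1451  0.1821] yaw 80.3 t 19.8 w 0.635 grip 44.7 F [-0.9  0.7 -0.5] q [-0.34  0.6   1.2   0.    1.34 -0.17]
```

View pics/m4.png

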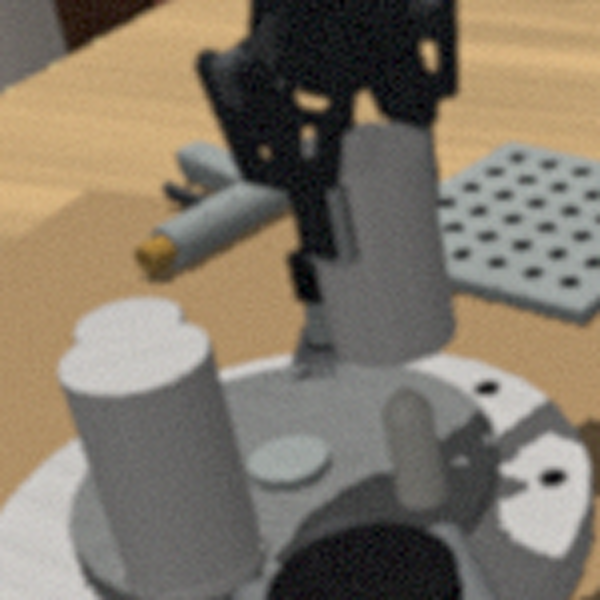

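The peg tip at (408,395) is where predicted, and the cup hangs upright with its rim centre directly over it. Lowering.

Call:
{"op": "step_arm", "data": {
  "commands": [
    [[-2,0,25],0],
    [[-2,0,50],0],
    [[-2,0,70],0],
    [[-2,0,82],0],
    [[-2,0,89],0],
    [[-2,0,93],0],
    [[-2,0,95],0],
    [[-2,0,95],0]
  ]
}}

```text
time_s: 20.6
tcp_pos: [0.6347, -0.1487, 0.0888]
tool_rot: [0.001, 0.765, 0.645, 0.001]
ft_force: [-0.5, -0.3, 1.8]
width: 0.632
grip_force: 44.8
```

Call:
{"op": "step_arm", "data": {
  "commands": [
    [[0,0,1.5],0],
    [[0,0,2],0],
    [[0,0,2],0]
  ]
}}

```text
time_s: 20.9
tcp_pos: [0.6355, -0.149, 0.0887]
tool_rot: [0.002, 0.765, 0.644, 0.002]
ft_force: [-1.3, 1.3, 11.0]
width: 0.634
grip_force: 45.5
```

Call:
{"op": "step_arm", "data": {
  "commands": [
    [[0,0,-1.5],0],
    [[0,0,-1.5],0]
  ]
}}

```text
time_s: 21.1
tcp_pos: [0.6349, -0.149, 0.0888]
tool_rot: [0.001, 0.765, 0.644, 0.001]
ft_force: [-0.9, 0.7, 7.9]
width: 0.634
grip_force: 45.3
```

Call:
{"op": "step_arm", "data": {
  "commands": [
    [[0,0,0],0],
    [[0,0,0],0],
    [[0,0,0],0],
    [[0,0,0],0]
  ],
  "hand": -1
}}

```text
time_s: 21.5
tcp_pos: [0.6337, -0.1486, 0.0866]
tool_rot: [-0.0, 0.765, 0.644, -0.0]
ft_force: [0.2, 0.1, -0.1]
width: 1.0
grip_force: 0.0
```

Call:
{"op": "step_arm", "data": {
  "commands": [
    [[0,0,-30],0],
    [[0,0,-75],0],
    [[0,0,-120],0],
    [[0,0,-130],0],
    [[0,0,-130],0]
  ]
}}

```text
time_s: 22.0
tcp_pos: [0.6348, -0.149, 0.2193]
tool_rot: [0.002, 0.765, 0.645, 0.001]
ft_force: [0.7, 0.0, -0.7]
width: 0.996
grip_force: 0.0
```

```bash
python3 - <<'E'
from h import *
np.set_printoptions(precision=4,suppress=True)
c=optics.capture("scene");p0=np.array([.634,-.148])
b=bestmask("cup",c,hullmask(c,stand(p0,.05)));print(b[0],*fit(lambda p:stand(p,.05),[(c,b[1])],p0,[.01,.01]),*fit(lambda p:stand(p,p[2]),[(c,b[1])],[*p0,.055],[.01,.01,.01]))
w=optics.capture("wrist")
def kn(p,top=.106):return np.vstack([circ([p[0],p[1],z],.013,X,Y) for z in(top-.028,top)])
for n,cc in(("scene",c),("top",optics.capture("top"))):
    for r in spotter.trace("knob",cc)[:2]:print(n,r["conf"],r["extent"],"exp",px(cc,[.5046,-.2658,.106]),px(cc,[.5046,-.2658,.078]))
go([.5046,-.2658,.19],80.3)
E
```

```text
0.9397308367466355 [ 0.6347 -0.1481] 0.0551967116852613 [ 0.6391 -0.147   0.0511] 0.06712962962962965
scene 0.48 [122.9, 163.0, 136.3, 177.7] exp [126.7202 161.6509] [129.     172.3479]
scene 0.3 [66.0, 160.6, 175.7, 257.2] exp [126.7202 161.6509] [129.     172.3479]
shift [-137.4 -106.8   25.3] twist -0.0 | tcp [ 0.6332 -0.1485  0.215 ] yaw 80.3 t 22.3 w 1.002 grip 0.0 F [ 0.1 -0.4 -0.2] q [-0.35  0.58  1.14  0.    1.42 -0.18]
```

The cup sits over the peg with its rim on the disc (fit z 0.051, IoU 0.94). Next is the knob.

Call:
{"op": "step_arm", "data": {
  "commands": [
    [[-35,-27,0],-7],
    [[-70,-54,0],-14],
    [[-105,-81,5],-21],
    [[-130,-102,25],-28],
    [[-135.6,-107,45],-29.7],
    [[-135.6,-107,60],-29.7],
    [[-135.6,-107,60],-29.7]
  ]
}}

```text
time_s: 23.0
tcp_pos: [0.5037, -0.2636, 0.1542]
tool_rot: [-0.003, 0.574, 0.819, 0.0]
ft_force: [-0.6, -0.2, 1.3]
width: 1.004
grip_force: 0.0
```

```bash
python3 - <<'E'
from h import *
np.set_printoptions(precision=4,suppress=True)
w=optics.capture("wrist");s=env.sense();t=np.array(s["tcp_pos"]);R=Rt(s)
for y in(-.264,):
    k=np.array([.5046,y,.106]);print("exp top ctr",wpx(w,k),"dx+10",wpx(w,k+R@[.01,0,0]),"dy+10",wpx(w,k+R@[0,.01,0]))
cx,cy=map(int,wpx(w,k))
im=w["img"][cy-45:cy+45,cx-45:cx+45];g=cv2.GaussianBlur(cv2.cvtColor(im,cv2.COLOR_BGR2GRAY),(3,3),0)
for n in("knob","plunger"):
  for r in spotter.trace(n,w)[:3]:
    ys,xs=np.nonzero(r["pixels"]);print(n,r["conf"],r["extent"],xs.mean(),ys.mean())
print("gray rows (every 5px, from",cx-45,cy-45,")");print(g[::5,::5])
go([.5046,-.264,.095],110)
E
```

```text
exp top ctr [255.3 209.9] dx+10 [255.3 197.3] dy+10 [268.8 209.9]
knob 0.83 [238.7, 188.9, 274.6, 228.0] 255.48890860692103 206.07453416149067
knob 0.18 [237.5, 81.4, 512.0, 305.9] 376.5942899351275 197.18122551223584
plunger 0.89 [234.8, 188.9, 271.2, 228.0] 255.23953695458593 206.00445235975067
gray rows (every 5px, from 210 164 )
[[ 71  72  72  72  72  71 105 100 102 105 103 103 103 104 101  90  61  62]
 [ 71  72  71  72  71  71  27  26  25  26  25  25  24  24  25  34  63  60]
 [ 72  72  72  72  72  73  31  32  31  32  31  32  31  32  31  31  34  36]
 [ 70  74  70  71  71  73  33  34  41  59  42  33  33  34  34  33  34  34]
 [177 176 176 175 161  75  31  39  65  71  64  44  32  32  33  33  32  33]
 [175 175 175 174 174  75  32  24   7   8   8  14  34  34  34  34  34  34]
 [174 174 174 173 173 159  28   6   7   7   8   7  25  33  33  35  44  45]
 [175 174 173 173 172 175  16   8  10  10  10   8   9  32  32  35  58  59]
 [174 173 173 172 172 172  13   8   8   8  10   9   7  37  38  35  60  62]
 [173 173 172 172 171 171  11   9   8   8   8  10   7 102 103  68  62  57]
 [172 172 171 171 171 169  32   9   8   8   8   9   6 105 103  89  56  57]
 [172 171 171 170 169 170 156   7   7   8   7   8  74 104 103 100  62  61]
 [171 171 169 169 169 169 168 220  16   7  14  92 105 102 101 102  60  60]
 [170 169 169 169 168 168 167 178 226 149 100 104 101 102 103 210 198  59]
 [169 169 168 168 167 167 166 166 226 222 226 150 101 102 135 218 218 135]
 [168 167 167 167 167 166 166 165 193 225 222 221 210 210 218 218 217 179]
 [168 167 167 166 166 166 164 165 163 223 219 217 223 217 218 215 217 218]
 [167 166 166 166 165 165 164 164 163 189 217 221 216 216 214 218 219 213]]
shift [ 0.6 -1.2 62.3] twist -0.0 | tcp [ 0.5059 -0.2641  0.1573] yaw 110.0 t 23.15 w 1.0 grip 0.0 F [ 0.2 -0.3 -0.3] q [-0.62  0.48  1.49  0.    1.17 -0.96]
```

Call:
{"op": "step_arm", "data": {
  "commands": [
    [[-1,-1,25],0],
    [[-1,-1,50],0],
    [[-1,-1,61],0],
    [[-1,-1,61],0]
  ]
}}

```text
time_s: 23.55
tcp_pos: [0.5046, -0.2649, 0.0951]
tool_rot: [-0.001, 0.574, 0.819, 0.0]
ft_force: [0.3, -0.1, 0.2]
width: 0.999
grip_force: 0.0
```

Call:
{"op": "step_arm", "data": {
  "commands": [
    [[0,0,0],0],
    [[0,0,0],0],
    [[0,0,0],0],
    [[0,0,0],0],
    [[0,0,0],0],
    [[0,0,0],0],
    [[0,0,0],0]
  ],
  "hand": 1,
  "squeeze": 60
}}

```text
time_s: 24.25
tcp_pos: [0.5049, -0.2655, 0.096]
tool_rot: [0.0, 0.574, 0.819, 0.0]
ft_force: [-0.4, 0.5, 0.0]
width: 0.0
grip_force: 0.0
```

It closed above the knob: I had the sign of the tip offset wrong. I'll open, go 31 mm lower and grip.

Call:
{"op": "step_arm", "data": {
  "commands": [
    [[0,0,0],0],
    [[0,0,0],0],
    [[0,0,0],0],
    [[0,0,0],0],
    [[0,0,0],0],
    [[0,0,0],0]
  ],
  "hand": -1
}}

```text
time_s: 24.85
tcp_pos: [0.5049, -0.2655, 0.096]
tool_rot: [-0.0, 0.574, 0.819, 0.0]
ft_force: [-0.1, 0.4, 0.3]
width: 0.994
grip_force: 0.0
```

Call:
{"op": "step_arm", "data": {
  "commands": [
    [[0,0,15],0],
    [[0,0,28],0],
    [[0,0,31],0],
    [[0,0,31],0]
  ]
}}

```text
time_s: 25.25
tcp_pos: [0.5045, -0.2652, 0.0642]
tool_rot: [-0.001, 0.574, 0.819, 0.0]
ft_force: [0.2, -0.1, -0.2]
width: 1.002
grip_force: 0.0
```

Call:
{"op": "step_arm", "data": {
  "commands": [
    [[0,0,0],0],
    [[0,0,0],0],
    [[0,0,0],0],
    [[0,0,0],0],
    [[0,0,0],0],
    [[0,0,0],0],
    [[0,0,0],0]
  ],
  "hand": 1,
  "squeeze": 60
}}

```text
time_s: 25.95
tcp_pos: [0.5057, -0.2655, 0.0656]
tool_rot: [0.001, 0.574, 0.819, 0.0]
ft_force: [4.2, 2.7, 4.1]
width: 0.286
grip_force: 58.9
```

Gripped at width 0.286, about 25 mm, which is the knob. Lifting.

Call:
{"op": "step_arm", "data": {
  "commands": [
    [[0,0,-4],0],
    [[0,0,-8],0],
    [[0,0,-12],0],
    [[0,0,-15],0],
    [[0,0,-16],0],
    [[0,0,-16],0]
  ]
}}

```text
time_s: 26.55
tcp_pos: [0.5054, -0.2649, 0.0797]
tool_rot: [-0.0, 0.574, 0.819, 0.001]
ft_force: [9.0, 1.1, -9.9]
width: 0.287
grip_force: 59.3
```

The pull is 10 N, so the pin is about 15 mm up. Turning clockwise along the 130 mm arc.

Call:
{"op": "step_arm", "data": {
  "commands": [
    [[11.3,0.5,0],5],
    [[22.6,2,0],10],
    [[33.6,4.4,0],15],
    [[44.5,7.8,0],20],
    [[54.9,12.2,0],25],
    [[65,17.4,0],30],
    [[74.6,23.5,0],35],
    [[83.6,30.4,0],40],
    [[88.6,34.9,0],43],
    [[91.9,38.1,0],45],
    [[91.9,38.1,0],45]
  ]
}}

```text
time_s: 27.65
tcp_pos: [0.5101, -0.1661, 0.0799]
tool_rot: [0.0, 0.844, 0.537, 0.0]
ft_force: [7.3, -2.1, -9.7]
width: 0.284
grip_force: 59.6
```

```bash
python3 - <<'E'
from h import *
np.set_printoptions(precision=4,suppress=True)
go([.5089,-.1664,.065],65)
t=np.array(env.sense()["tcp_pos"]);d=t[:2]-[.6267,-.2213];print("r",np.hypot(*d),"ang",np.degrees(np.arctan2(d[1],d[0])),"(155.05 wanted)")
c=optics.capture("scene");p0=np.array([.6842,-.173])
b=bestmask("cup",c,hullmask(c,stand(p0,.05)));print(b and b[0]);
if b and b[0]>.3:print(*fit(lambda p:stand(p,.05),[(c,b[1])],p0,[.01,.01]))
E
```

```text
shift [-0.7 -1.  14.9] twist -0.1 | tcp [ 0.5101 -0.1661  0.0799] yaw 64.9 t 27.65 w 0.284 grip 59.6 F [ 7.3 -2.1 -9.7] q [-0.46  0.51  1.68 -0.    0.95 -0.02]
r 0.12901627008382283 ang 154.6910080437932 (155.05 wanted)
0.76
[ 0.6719 -0.1825] 0.21969295923769194
```

Call:
{"op": "step_arm", "data": {
  "commands": [
    [[0,0,5],0],
    [[0,0,10],0],
    [[0,0,14],0],
    [[0,0,16],0],
    [[0,0,16],0]
  ]
}}

```text
time_s: 28.25
tcp_pos: [0.51, -0.1666, 0.0656]
tool_rot: [0.001, 0.844, 0.537, 0.0]
ft_force: [2.1, 0.6, 3.9]
width: 0.286
grip_force: 61.5
```

The height (0.0656) and force match the home grip, so the pin is in the hole. I'll release and back off.

Call:
{"op": "step_arm", "data": {
  "commands": [
    [[0,0,0],0],
    [[0,0,0],0],
    [[0,0,0],0],
    [[0,0,0],0],
    [[0,0,0],0],
    [[0,0,0],0]
  ],
  "hand": -1
}}

```text
time_s: 28.85
tcp_pos: [0.5092, -0.166, 0.0649]
tool_rot: [-0.0, 0.844, 0.537, -0.0]
ft_force: [1.2, -0.4, -0.9]
width: 0.995
grip_force: 0.0
```

Call:
{"op": "step_arm", "data": {
  "commands": [
    [[0,0,-40],0],
    [[0,0,-85],0],
    [[0,0,-130],0],
    [[-50,0,-150],0],
    [[-100,0,-150],0],
    [[-150,0,-150],0],
    [[-150,0,-150],0]
  ]
}}

```text
time_s: 29.55
tcp_pos: [0.4435, -0.3065, 0.2151]
tool_rot: [0.001, 0.845, 0.535, -0.001]
ft_force: [0.8, 0.5, -0.4]
width: 0.998
grip_force: 0.0
```

```bash
python3 - <<'E'
from h import *
np.set_printoptions(precision=4,suppress=True)
go([.5089,-.1664,.065],65)
c=optics.capture("scene");p0=np.array([.6842,-.173])
b=bestmask("cup",c,hullmask(c,stand(p0,.05)));print(b and b[0]);
if b:print(*fit(lambda p:stand(p,.05),[(c,b[1])],p0,[.01,.01]),b[1].sum())
def kn(p):return np.vstack([circ([p[0],p[1],z],.013,X,Y) for z in(p[2]-.013,p[2]+.015)])
for n in("scene","top"):
    c=optics.capture(n)
    for r in spotter.trace("knob",c)[:2]:
        k=hullmask(c,kn([.5089,-.1664,.091]));k2=hullmask(c,kn([.5089,-.1664,.102]));ys,xs=np.nonzero(k);y2,_=np.nonzero(k2)
        print(n,r["conf"],r["extent"],"home:",xs.min(),ys.min(),xs.max(),ys.max(),"at11mm rows",y2.min(),y2.max())
    if n=="scene":
        u,v=px(c,[.5089,-.1664,.091]).astype(int);g=cv2.cvtColor(c["img"],cv2.COLOR_BGR2GRAY);print(u,v);print(g[v-14:v+14,u-9:u+10:2])
        for t,q,r,h in(("tin",(.70,.21),.045,.12),("jar",(.68,.34),.034,.1)):
            for x in spotter.trace(t,c)[:1]:print(t,x["conf"],x["extent"])
E
```

```text
shift [154.9  -1.  149.8] twist -0.4 | tcp [ 0.4435 -0.3065  0.2151] yaw 64.6 t 29.55 w 0.998 grip 0.0 F [ 0.8  0.5 -0.4] q [-0.75  0.37  1.49 -0.    1.28 -0.3 ]
0.7512820512820513
[ 0.6716 -0.1823] 0.22664543524416136 1465
scene 0.71 [50.4, 164.1, 181.3, 257.6] home: 161 164 175 181 at11mm rows 160 177
scene 0.57 [160.7, 166.7, 174.6, 183.2] home: 161 164 175 181 at11mm rows 160 177
168 173
[[151 156 152 151 148 114  61  89 144 146]
 [138 155 151 151 148 138 110 129 145 138]
 [127 157 154 134 145 148 142 147 150 135]
 [145 152 128  86 121 150 151 151 149 141]
 [148 149 106  46 108 151 151 145 143 149]
 [149 148 110  79 125 151 148 109 116 143]
 [149 149 142 134 140 139 125  60  71 131]
 [142 151 141 136 125 103 103  34  59  93]
 [135 146 128  92  72  51  58  48  72  76]
 [107 128 100  42  22  23  21  43  73  72]
 [ 81  88  63  15  20  25  19  30  69  79]
 [ 74  79  33  22  17  19  17  25  67  73]
 [ 94  76  34  14  17  20  17  16  64  74]
 [128 104  38  12   4   5  10  22  70  80]
 [137 125  56   7  24  18   2  21  72  75]
 [136 136  68   2  11   8  12   7  68  78]
 [130 122  56   3  13  22   7  12  59  73]
 [ 98  89  44   1   0   7   7  15  55  68]
 [ 76  70  42  13   6   9   2   5  47  60]
 [ 64  61  46  16  13  19  16   9  55  68]
 [ 69  79  74  29  16  14  12  36  79  67]
 [ 74 110 108  55   9   9  20  59 115  89]
 [ 87 132 128  96  43  34  40  79 131 118]
 [104 137 138 118  62  66  62  79 131 138]
 [123 137 138 122  70  75  73  67 130 139]
 [135 136 138 126  77  74  73  68 123 136]
 [137 138 142 128  77  80  81  67 115 137]
 [135 140 136 124  82  79  78  71 109 137]]
tin 0.96 [304.8, 231.3, 368.0, 313.5]
jar 0.68 [384.8, 245.0, 440.6, 313.6]
top 0.48 [335.0, 193.1, 348.8, 205.3] home: 334 190 346 201 at11mm rows 189 201
```

The knob is at home height at the next hole, and the cup is at the blower. The tin and jar haven't moved. Handing in.

```bash
python3 -c "
from station import env;print(env.finish_job())"
```

```text
the job is handed in; nothing more can be done
None
```

The job is handed in at about 30 s: the cup stood mouth down on the small tray, then went over the empty peg, and the turntable is one hole clockwise with the plunger home by force and knob height; the final view of the cup at the blower was partly blocked.

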